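Put the bench magnifier together

TASK

Set up the bench magnifier. Lift the lid of its case open until it rests back on its stop, take the lens arm out and thread its tube onto the slanting bar of the stand as far as the spring button; then press the button in flush with a finger and slide the tube down over it until the button pops out through the hole in the tube's side, and let go. Leave the dish on the stand's foot and the slide box where they are.

Things in the scene. Friction and masses are not known exactly. Their poses are not given: they have to be found in the camera images.
- bench_divider: Upright panel, fixed, 598 mm long, 590 mm high and 18 mm thick, that runs away from the robot to the left of the work, from about (0.38, 0.21) m to (0.97, 0.08) m; keep the arm clear of it. Everything for the job is on its right.
- stand: Heavy grey stand, does not move. Foot plate 200 x 92 x 10 mm; origin at the middle of its underside, x runs along its length from the column (x = -87 mm) to the white viewing spot under the future lens (x = +48 mm), z up. It stands roughly with x away from the robot.
- post: Square steel bar, 16 x 16 mm, rising at 30 degrees to the level from the head of the stand's column. Origin on the bar's axis abreast of the spring button (95 mm above the bench); x along the bar up to its free end, z square to it on the upper side, y level, to the left seen from the robot. Bare from x = -47 mm (column head, 21 mm wide) to the free end at x = +50 mm; the last 10 mm taper to 9 x 9 mm.
- button (a joint): How far the spring button is pressed into the bar, m: 0 = fully out (its end 18.5 mm from the bar's axis), 0.0055 = level with the outer face of the tube, 0.0095 = level with the tube's bore; it can go to 0.0115. Spring 2.5 N at 0, about 5 N when fully in.
- button_top (a point): End of the steel button, 8 mm across with its rim rounded off over the last 2 mm, that stands 10.5 mm out of the left (y) side of the bar. Unpressed it stops the tube; pressed level with the tube's outer face it slips under the countersunk mouth when the tube is pushed down the bar (up to about 15 N). One finger of a hand that pinches the tube's very end covers the button too.
- lid (a joint): Opening angle of the case lid, rad: 0 shut, 1.85 open and leaning back on its stop. It falls shut below about 1.4 and falls back onto its stop by itself beyond; no latch; weighs 250 g.
- lid_tab (a point): Grip point of the black tab on the middle of the lid's front edge: tab 28 mm wide (along the hinge), 12 mm thick, standing 36 mm out from the lid; the point is 21 mm out from the lid's edge, 59 mm above the bench while shut.
- lid_hinge (a point): Middle of the hinge line along the far upper edge of the case; the frame's y axis is the hinge line, pointing left. Shut, the tab point lies 151 mm from it towards the robot and 9 mm above it.
- case: Grey case 130 x 204 x 50 mm with an 18 mm high lid, does not move; origin at the middle of its underside, x from front (tab) to hinge, y along its length, z up. The lens arm lies in foam rests along y, mouth to the right (-y), hole side to the front.
- tube_mid (a point): Where to lift the lens arm: on the axis of its aluminium tube, 54 mm from the mouth, clear of the foam rests over 52 mm. x along the tube from mouth to lens, y to the side with the hole, z up (the same side up in the case and on the bar). In the case 36 mm above the bench, foam floor at 10 mm. Tube 26 x 26 mm outside, 95 mm long; whole arm 169 mm, about 110 g.
- tube_mouth (a point): Centre of the tube's open end, same axes as tube_mid. Bore 18 x 18 mm, 85 mm deep, countersunk from 24 mm square at the very end to 18 mm at 9 mm depth. Resting against the unpressed button it is at about x = +0.004 on the post; with the button in the hole at x = -0.034, and the bar's end meets the bottom of the bore 1 mm further.
- tube_hole (a point): Centre of the round 11 mm hole in the tube's +y side, on the outer face, 34 mm from the mouth. The button must come out here.
- lens (a point): Centre of the lens, in a black ring 76 mm across and 12 mm thick at the far end of the lens arm, 131 mm from the mouth, in line with the tube. With the ring the arm balances about 60 to 70 mm from the mouth.
- specimen_dish: Petri dish with lid, 60 mm across, 14 mm high, loose on the stand's foot; origin at the middle of its underside. To be left alone.
- slide_box: Yellow microscope slide box 94 x 100 x 33 mm, loose on the bench at the front; origin at the middle of its underside. To be left alone.

How it is judged:
On the way, in this order (a step that is already met when the one before it is completed fails the run):
1. the lid is open, back on its stop (value of joint lid above 1.75 rad), for 0.2 s.
2. the lens arm is lifted out of the case (height (world z) of tube_mid above 0.1 m and distance of tube_mid from where it was at the start of the episode above 0.06 m), for 0.1 s.
3. the tube is threaded on the bar as far as the button, which is still out (y of tube_mouth in the frame of post between -0.006 and 0.006 m and z of tube_mouth in the frame of post between -0.006 and 0.006 m and angle between the x axis of tube_mouth and the x axis of post, either way round below 0.15 rad and distance between lens and post below 0.16 m and x of tube_mouth in the frame of post between -0.002 and 0.012 m and value of joint button below 0.002 m), for 0.2 s.
4. the button is pressed in level with the tube, the tube's end still above it (y of tube_mouth in the frame of post between -0.006 and 0.006 m and z of tube_mouth in the frame of post between -0.006 and 0.006 m and angle between the x axis of tube_mouth and the x axis of post, either way round below 0.15 rad and distance between lens and post below 0.16 m and x of tube_mouth in the frame of post between -0.006 and 0.014 m and value of joint button above 0.0035 m), for 0.05 s.
5. the tube has slid over the button (y of tube_mouth in the frame of post between -0.005 and 0.005 m and z of tube_mouth in the frame of post between -0.005 and 0.005 m and angle between the x axis of tube_mouth and the x axis of post, either way round below 0.15 rad and distance between lens and post below 0.16 m and x of tube_mouth in the frame of post below -0.012 m and value of joint button above 0.005 m), for 0.05 s.
At the end, for the whole second after the job is handed in: The tube sits on the bar with its mouth 30 to 38 mm below the button's axis and within 4 mm of the bar's axis, the button is out through the tube's hole (pressed less than 2 mm), the lid is still open (over 1.7 rad), and everything is let go and still (y of tube_mouth in the frame of post between -0.004 and 0.004 m and z of tube_mouth in the frame of post between -0.004 and 0.004 m and angle between the x axis of tube_mouth and the x axis of post, either way round below 0.15 rad and distance between lens and post below 0.16 m and x of tube_mouth in the frame of post between -0.038 and -0.03 m and value of joint button below 0.002 m and value of joint lid above 1.7 rad); the robot touches nothing.
It fails at once if the dish on the stand's foot is shifted more than 15 mm (distance of specimen_dish from where it was at the start of the episode above 0.015 m).
It fails at once if the slide box is shifted more than 15 mm (distance of slide_box from where it was at the start of the episode above 0.015 m).
It also fails if it takes over 64 s, if anything falls off the work surface, if the arm or the gripper's body presses on something with over 40 N, if the wrist force passes 120 N, or if a joint passes its speed limit or range.

ROBOT

A 6-joint arm with a two-finger parallel gripper is mounted at the origin on a cart in front of the work surface, level with it; the furniture and walls round the work are solid. World frame = base frame: x ahead of the robot, y to its left, z up, the work surface at z = 0. Lengths are in m, angles in rad, forces in N, time in s.
With the tool pointing down it reaches from about 0.25 to 0.775 m from the base axis. Payload 4 kg.
Tool frame: the origin (TCP) lies at the centre of the arm's flange, where the gripper is bolted on; the fingertips stand 173 mm ahead of it and the grasp point (between the pads) lies 155 mm ahead of it; z points along the fingers, y is the line along which they close (so a half turn about z gives the same grasp; the last joint's range is limited). The gripper opens to 85 mm and grips with 20 to 120 N. Pads are 22 mm wide; open, the fingers measure 114 mm over their backs; the gripper's body (76 mm by 85 mm) begins 54 mm behind the grasp point. The pads swing forward as they close: fully open they stand 13 mm farther back than shut.
Start: joints at [1.159, 0.087, 1.371, -0, 1.684, -0.103], TCP at [0.167, 0.524, 0.405] pointing down, gripper open.
Joint ranges: [-3.1, 3.1], [-0.76, 2.03], [0.27, 2.55], [-1.08, 4.22], [0.17, 2.65], [-2.57, 2.57]. Speed limits (rad/s): [2.79, 2.79, 3.14, 3.14, 3.14, 3.14].

INTERFACE

Orientations are given as a unit quaternion [w, x, y, z].
In Python, from station import manip gives the robot as it stands. The module is installed in compiled form; this text tells all that it offers.
- The arm moves only by the tool drive_tool, never from a script. Its argument "series" is a list of rows, each a list of 3 entries, a list of its own where there are three numbers: the shift along the tool's x, y, z normalised to -1 to 1, where 1 is 0.3 m, then the turn, a rotation vector about the tool's x, y, z normalised to -1 to 1, where 1 is pi/2 rad, then the closure, from -1 (fully open) to 1 (shut). A call has 1 to 10 rows; each row shifts and turns the commanded pose from where the row before left it, along the tool's axes as they then stand; what a row does not reach is not made up. A row lasts 1/12 s, in which the tool goes at most 41.7 mm and 7.16 degrees, less where a joint would pass 70% of its speed; a pose out of reach is approached as far as the arm can. A call with a number of a shift or a turn outside -1 to 1 is refused whole. A call with a gripper value outside its range is refused whole. The fingers move at their own pace and stop on an object; "squeeze" is the grip in N (left out, the last holds). Time passes only in rows, so rows that do not move let the fingers close. It gives the time, the measured TCP pose, the force, the opening and the grip force at its end, in the units of the state.
- manip.observe(): the state, without advancing time (a new reading comes with each control period).
- manip.get_image(name): name is "side" or "top" or "wrist"; returns a dict with "pixels" (400x640x3 uint8, blue, green, red), "intrinsics" (3x3 intrinsics, pixels), "origin" and "orientation" of the camera in the world. Camera axes: x right, y down, z forward; pixel columns grow to the right and rows downward; lengths in m; the calibration is good to about 2 mm. A picture is of the moment at which its call begins. There is no depth.
- manip.sign_off(): hands the job in; it is judged then, once.
The state is a dict: "time": time; "qpos": joint angles; "joint_velocities": joint speeds; "effort": joint torques, N m; "position": TCP position; "tool_rot": TCP orientation; "contact_force": force on the tool from outside, world axes, zero at the start; "ft_torque": the same for the moment, N m; "gripper_width": finger opening in m; "grasp_force": force on a finger pad.
Only numpy, scipy, OpenCV 4.12 (cv2) and the standard library are available. Lean on these libraries where they do the work, as an engineer would, in place of code of your own. Each camera call takes 0.05 s, during which the arm holds its last target. There are 200 camera calls.

## Working session

There is one attempt and no reset: what is moved stays moved. The work goes in short steps, Python scripts to look and compute and a tool call to move; the robot and the scene stay as the last step left them, time stands still between calls to the robot, and variables do not carry over. Pictures are saved under pics/ and viewed, at most 10 in all, crops included, and the job is handed in when it is done.

Besides the shell and the picture viewer there is one more tool, called after "Request:" as name([rows], argument=value, ...), one row to a line, values as JSON. drive_tool: Moves the arm, as the interface text tells. Its arguments: {"type":"object","properties":{"series":{"type":"array"},"squeeze":{"type":"number"}},"required":["series"]}

```bash
mkdir -p pics
cat > h.py <<'E'
import numpy as np, cv2
from scipy.spatial.transform import Rotation as R
from station import manip
def rot(q): return R.from_quat([q[1],q[2],q[3],q[0]])
def snap(n,f):
    d=manip.get_image(n); cv2.imwrite('pics/'+f,d['pixels'])
    np.savez('pics/'+f+'.npz',K=d['intrinsics'],o=d['origin'],q=d['orientation']); return d
def cam(f):
    z=np.load('pics/'+f+'.npz'); return z['K'],np.array(z['o']),rot(z['q']).as_matrix()
def ray(f,u,v):
    K,o,M=cam(f); d=M@np.linalg.solve(K,[u,v,1.]); return o,d/np.linalg.norm(d)
def onz(f,u,v,z):
    o,d=ray(f,u,v); return o+d*(z-o[2])/d[2]
def tri(obs):
    A=np.zeros((3,3));b=np.zeros(3)
    for f,u,v in obs:
        o,d=ray(f,u,v);P=np.eye(3)-np.outer(d,d);A+=P;b+=P@o
    x=np.linalg.solve(A,b); return x
def proj(f,p):
    K,o,M=cam(f); c=K@(M.T@(np.array(p)-o)); return c[:2]/c[2]
E
python3 - <<'E'
from h import *
for n in ['side','top']:
    d=snap(n,n+'0.png'); print(d['origin'],d['orientation'],d['intrinsics'][0][0])
s=manip.observe(); print(s)
E
```

```text
[ 0.16042919 -0.87371346  0.43347864] [-0.55297892  0.80506317 -0.17498032  0.12437643] 385.52395694968084
[ 0.38984156 -0.0840992   1.13021581] [-0.03522145  0.71081368 -0.70041383  0.05407245] 488.1846156369655
{'time': 0.1, 'qpos': array([ 1.15889423e+00,  8.78815265e-02,  1.37212097e+00, -6.48770247e-06,
        1.68359337e+00, -1.03093587e-01]), 'joint_velocities': array([-0.00200361,  0.00055532, -0.00287621, -0.000343  ,  0.00044233,
       -0.0007423 ]), 'effort': array([ 1.97251917e-03, -3.53016865e+01, -3.14217460e+01, -6.19037110e-05,
        8.00949696e-03, -1.92508742e-05]), 'position': array([0.16711774, 0.5238856 , 0.40364653]), 'tool_rot': array([-2.51953185e-04,  1.53791749e-01,  9.88102775e-01, -9.69403540e-04]), 'contact_force': array([-0.26977426, -0.31121149,  0.3963603 ]), 'ft_torque': array([-0.03424679, -0.00197987,  0.02647795]), 'grasp_force': 0.0, 'gripper_width': 0.08531787123499507}
```

View pics/top0.png

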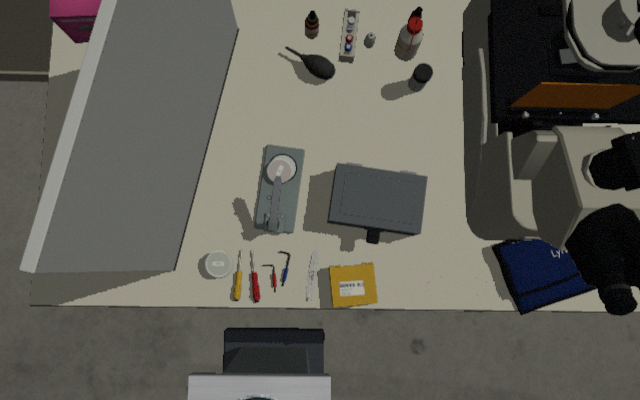

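View pics/side0.png

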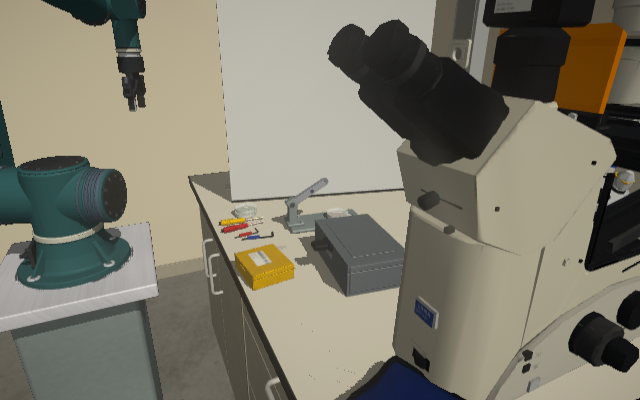

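The top view shows the case near (378,198) with its tab at (373,236), the stand at (280,190) with the bar running from about (273,222) up to (280,165), the slide box at (353,285) and the divider on the left. Next I enlarge this region.

Run:
```python
from h import *
im=cv2.imread('pics/top0.png')[130:250,240:440]
cv2.imwrite('pics/c1.png',cv2.resize(im,None,fx=4,fy=4,interpolation=cv2.INTER_CUBIC))
im=cv2.imread('pics/side0.png')[165:305,225:425]
cv2.imwrite('pics/c2.png',cv2.resize(im,None,fx=4,fy=4,interpolation=cv2.INTER_CUBIC))
```

```text
(no output)
```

View pics/c1.png

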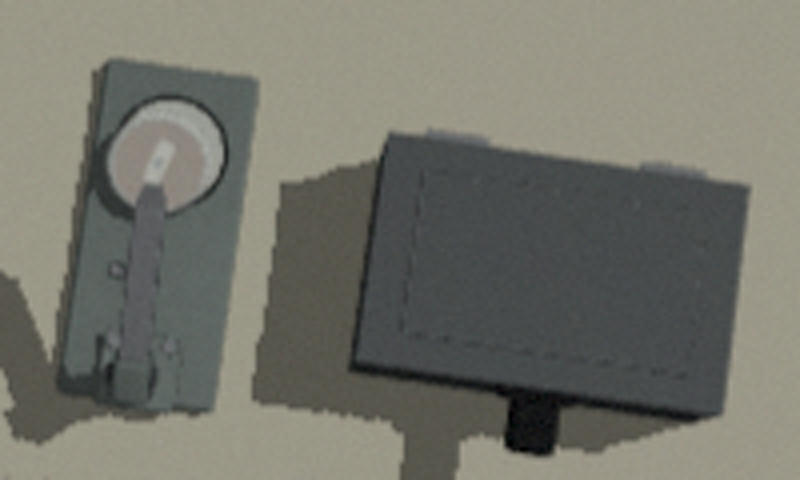

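View pics/c2.png

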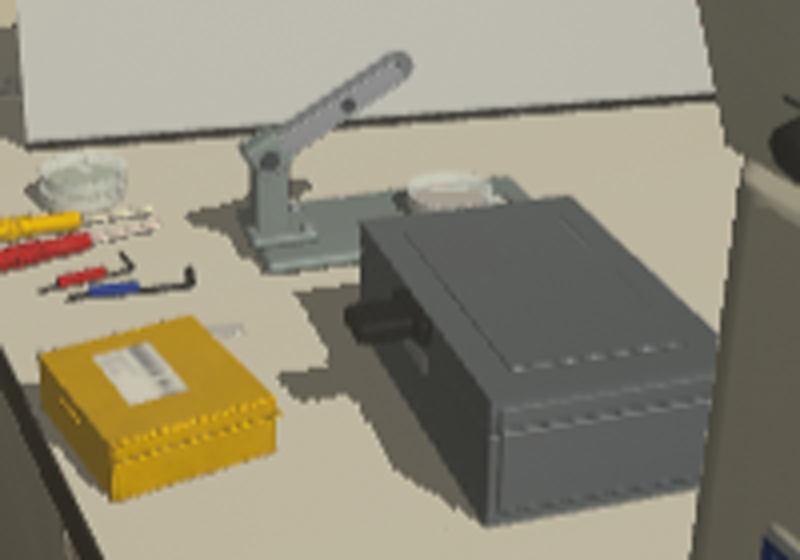

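```bash
cat > fit.py <<'E'
from h import *
from scipy.optimize import least_squares
def tp(x,y): return ('top0.png',240+(x+.5)/4-.5,130+(y+.5)/4-.5)
def sd(x,y): return ('side0.png',225+(x+.5)/4-.5,165+(y+.5)/4-.5)
def fit(pts,x0):
    def T(p,l): return np.array([p[0],p[1],0])+R.from_euler('z',p[2]).apply(l)
    f=lambda p: np.concatenate([proj(o[0],T(p,l))-o[1:] for l,o in pts])
    r=least_squares(f,x0,loss='soft_l1'); print(np.round(r.x,4),'\n',np.round(f(r.x),1).reshape(-1,2).tolist()); return r.x
a,b=.065,.102
case=[([a,b,.068],tp(390,133)),([a,-b,.068],tp(749,186)),([-a,-b,.068],tp(722,412)),([-a,b,.068],tp(354,366)),
 ([-a,b,.068],sd(361,222)),([a,b,.068],sd(568,197)),([-a,-b,.068],sd(492,408)),([-a,-b,0],sd(488,525)),
 ([-a-.036,0,.059],tp(530,450)),([-a-.036,0,.059],sd(352,325))]
fit(case,[.5,-.1,0])
a,b=.1,.046
fit([([a,b,.01],tp(108,59)),([a,-b,.01],tp(259,79)),([-a,-b,.01],tp(213,410)),([-a,b,.01],tp(66,382))],[.5,.1,0])
c,s=np.cos(np.pi/6),.5
P=lambda x,y,z:[x*c-z*s,y,.095+x*s+z*c]
fit([(P(0,.0185,0),tp(115,270)),(P(.04,0,.008),tp(150,186)),(P(0,-.008,0),sd(348,105)),(P(.05,0,0),tp(164,152)),(P(.05,0,0),sd(402,64)),(P(-.04,0,.008),tp(138,350))],[.5,.1,0])
E
python3 fit.py
```

```text
[ 0.5439 -0.2589 -0.1279] 
 [[-0.8, -0.5], [0.1, -0.6], [0.4, 0.7], [0.3, -1.1], [-0.5, -0.0], [0.3, -0.3], [0.3, -1.1], [-0.0, 1.4], [-0.3, 1.1], [-0.4, 0.7]]
[ 0.5723 -0.0395 -0.1192] 
 [[-0.3, -1.3], [0.8, -1.0], [0.7, 0.6], [-2.3, 2.2]]
[ 0.5354 -0.0363 -0.1232] 
 [[-0.4, -0.3], [0.9, 5.7], [0.7, 0.7], [-1.6, 8.5], [2.5, -1.0], [0.0, -0.7]]
```

```bash
cat >> h.py <<'E'
def M(xa,za):  # rotation from tool x approx & z
    z=np.array(za,float);z/=np.linalg.norm(z);x=np.array(xa,float);x-=z*(x@z);x/=np.linalg.norm(x)
    return np.column_stack([x,np.cross(z,x),z])
def plan(P,Rm,N=None,start=None,vmax=.13,wmax=.075,tcp=False):
    """constant row repeated N times from start (TCP pos, R) to grasp point P and rotation Rm"""
    if start is None:
        s=manip.observe(); start=(np.array(s['position']),rot(s['tool_rot']).as_matrix())
    p0,R0=start; p1=np.array(P)-(0 if tcp else .155)*Rm[:,2]
    w=R.from_matrix(R0.T@Rm).as_rotvec()
    n=N or 1
    while True:
        A=sum(R0@R.from_rotvec(w*k/n).as_matrix() for k in range(n))
        d=np.linalg.solve(A,p1-p0)
        if N or (np.linalg.norm(d)/.3<=vmax and np.linalg.norm(w)/n/(np.pi/2)<=wmax): break
        n+=1
    print(n,'x',np.round(d/.3,4).tolist(),np.round(w/n/(np.pi/2),4).tolist()); return p1,Rm
E
cat > p.py <<'E'
from h import *
exec(open('fit.py').read().split('c,s=')[0].split('a,b=')[0].replace("from h import *",""))
c,s=np.cos(np.pi/6),.5
P=lambda x,y,z:[x*c-z*s,y,.095+x*s+z*c]
fit([(P(0,.0185,0),tp(115,270)),(P(0,-.008,0),sd(348,105)),(P(.05,0,.002),tp(150,188)),(P(.05,0,0),sd(402,64)),(P(-.04,0,.008),tp(138,350))],[.5,.1,0])
for q in [(330,265),(373,263),(377,304),(333,307)]: print('slidebox',onz('top0.png',*q,.033)[:2].round(3))
st=manip.observe(); p=np.array(st['position']); R0=rot(st['tool_rot']).as_matrix()
u=p[:2]/np.linalg.norm(p[:2])
s1=plan([*(u*.29),.42],R0,tcp=True)
a=np.radians(-92); Z=R.from_euler('z',a).as_matrix()
s2=plan(Z@s1[0],Z@R0,start=s1,tcp=True)
ex=np.array([.9918,-.1276,0]);ey=np.array([.1276,.9918,0]);H=np.array([.5439,-.2589,.05])+.065*ex
T=lambda th,t=0:H+R.from_rotvec(ey*th).apply(ex*-.151+np.array([0,0,.009]))
tl=np.radians(30); Rt=M(ex,ex*np.sin(tl)-np.array([0,0,np.cos(tl)]))
s3=plan(T(0)-.08*Rt[:,2]-.01*ex,Rt,start=s2)
print(T(0),s3[0],np.degrees(np.arctan2(s2[0][1],s2[0][0])))
E
python3 p.py
```

```text
[ 0.5341 -0.035  -0.083 ] 
 [[-1.1, 0.6], [0.1, 0.6], [0.3, 0.3], [1.6, -1.3], [0.1, -0.0]]
slidebox [ 0.395 -0.156]
slidebox [ 0.401 -0.253]
slidebox [ 0.311 -0.261]
slidebox [ 0.303 -0.163]
7 x [-0.0, -0.1238, -0.0075] [0.0, 0.0, 0.0]
14 x [-0.1106, -0.0063, -0.0] [-0.0, 0.0001, 0.073]
13 x [-0.0175, 0.0346, 0.04] [-0.0174, 0.0216, 0.0647]
[ 0.4586052 -0.2479264  0.059    ] [ 0.33214996 -0.2316573   0.26251727] -19.69250789283726
```

Request:
drive_tool([
  [[0,-0.124,-0.0075],[0,0,0],-0.4],
  [[0,-0.124,-0.0075],[0,0,0],-0.4],
  [[0,-0.124,-0.0075],[0,0,0],-0.4],
  [[0,-0.124,-0.0075],[0,0,0],-0.4],
  [[0,-0.124,-0.0075],[0,0,0],-0.4],
  [[0,-0.124,-0.0075],[0,0,0],-0.4],
  [[0,-0.124,-0.0075],[0,0,0],-0.4],
  [[0,0,0],[0,0,0],-0.4],
])

```text
time: 0.77
position: [0.086, 0.2715, 0.4215]
tool_rot: [0.001, 0.154, 0.988, 0.001]
contact_force: [-0.1, 0.4, 0.1]
gripper_width: 0.0595
grasp_force: 0.0
```

Request:
drive_tool([
  [[-0.11,-0.006,0],[0,0,0.073],-0.4],
  [[-0.11,-0.006,0],[0,0,0.073],-0.4],
  [[-0.11,-0.006,0],[0,0,0.073],-0.4],
  [[-0.11,-0.006,0],[0,0,0.073],-0.4],
  [[-0.11,-0.006,0],[0,0,0.073],-0.4],
  [[-0.11,-0.006,0],[0,0,0.073],-0.4],
  [[-0.11,-0.006,0],[0,0,0.073],-0.4],
])

```text
time: 1.35
position: [0.2604, 0.1283, 0.42]
tool_rot: [-0.0, 0.53, 0.848, -0.0]
contact_force: [0.4, 0.1, 0.3]
gripper_width: 0.0599
grasp_force: 0.0
```

Request:
drive_tool([
  [[-0.11,-0.006,0],[0,0,0.073],-0.4],
  [[-0.11,-0.006,0],[0,0,0.073],-0.4],
  [[-0.11,-0.006,0],[0,0,0.073],-0.4],
  [[-0.11,-0.006,0],[0,0,0.073],-0.4],
  [[-0.11,-0.006,0],[0,0,0.073],-0.4],
  [[-0.11,-0.006,0],[0,0,0.073],-0.4],
  [[-0.11,-0.006,0],[0,0,0.073],-0.4],
])

```text
time: 1.93
position: [0.2728, -0.0971, 0.42]
tool_rot: [-0.0, 0.819, 0.574, 0.0]
contact_force: [1.3, 0.6, 0.5]
gripper_width: 0.0596
grasp_force: 0.0
```

Request:
drive_tool([
  [[-0.0175,0.0346,0.04],[-0.0174,0.0216,0.0647],-0.4],
  [[-0.0175,0.0346,0.04],[-0.0174,0.0216,0.0647],-0.4],
  [[-0.0175,0.0346,0.04],[-0.0174,0.0216,0.0647],-0.4],
  [[-0.0175,0.0346,0.04],[-0.0174,0.0216,0.0647],-0.4],
  [[-0.0175,0.0346,0.04],[-0.0174,0.0216,0.0647],-0.4],
  [[-0.0175,0.0346,0.04],[-0.0174,0.0216,0.0647],-0.4],
  [[-0.0175,0.0346,0.04],[-0.0174,0.0216,0.0647],-0.4],
  [[-0.0175,0.0346,0.04],[-0.0174,0.0216,0.0647],-0.4],
  [[-0.0175,0.0346,0.04],[-0.0174,0.0216,0.0647],-0.4],
  [[-0.0175,0.0346,0.04],[-0.0174,0.0216,0.0647],-0.4],
])

```text
time: 2.77
position: [0.3284, -0.1973, 0.3]
tool_rot: [0.013, 0.974, 0.093, 0.207]
contact_force: [-0.3, 0.5, -0.7]
gripper_width: 0.0599
grasp_force: 0.0
```

Request:
drive_tool([
  [[-0.0175,0.0346,0.04],[-0.0174,0.0216,0.0647],-0.4],
  [[-0.0175,0.0346,0.04],[-0.0174,0.0216,0.0647],-0.4],
  [[-0.0175,0.0346,0.04],[-0.0174,0.0216,0.0647],-0.4],
  [[0,0,0],[0,0,0],-0.4],
])

```text
time: 3.1
position: [0.3315, -0.2296, 0.2597]
tool_rot: [0.015, 0.964, -0.064, 0.257]
contact_force: [-0.6, 1.7, -0.6]
gripper_width: 0.0595
grasp_force: 0.0
```

```bash
cat > lid.py <<'E'
from h import *
ex=np.array([.9918,-.1276,0]);ey=np.array([.1276,.9918,0]);H=np.array([.5439,-.2589,.05])+.065*ex
T=lambda th:H+R.from_rotvec(ey*th).apply(ex*-.151+np.array([0,0,.009]))
def Rt(deg): t=np.radians(deg); return M(ex,ex*np.sin(t)-np.array([0,0,np.cos(t)]))
E
python3 - <<'E'
from lid import *
print(manip.observe()['qpos'])
snap('wrist','w1.png'); print(proj('w1.png',T(0)))
plan(T(0),Rt(30))
E
```

```text
[-0.87709402 -0.31797432  2.06761976  0.40665634  1.03416896  0.67924647]
[319.65748537 193.58386488]
3 x [0.0113, 0.0028, 0.0935] [-0.0006, 0.0006, -0.0001]
```

View pics/w1.png

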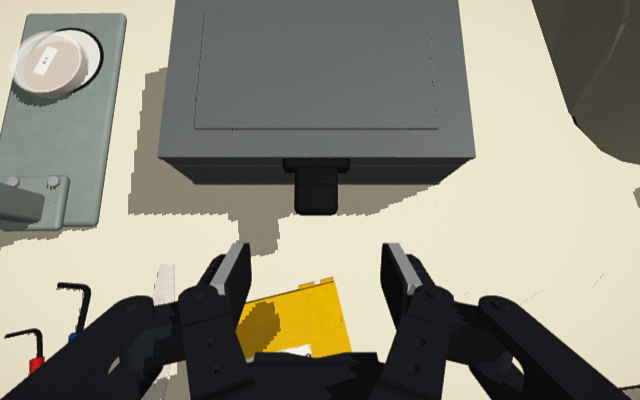

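The wrist view shows the tab at (317,193), where the model predicts (320,194), so it is well centred between the open fingers. I go in and grip.

Request:
drive_tool([
  [[0.0113,0.0028,0.0935],[0,0,0],-0.4],
  [[0.0113,0.0028,0.0935],[0,0,0],-0.4],
  [[0.0113,0.0028,0.0935],[0,0,0],-0.4],
  [[0,0,0],[0,0,0],-0.4],
  [[0,0,0],[0,0,0],0.8],
  [[0,0,0],[0,0,0],0.8],
  [[0,0,0],[0,0,0],0.8],
  [[0,0,0],[0,0,0],0.8],
  [[0,0,0],[0,0,0],0.8],
], squeeze=35)

```text
time: 3.9
position: [0.3827, -0.2368, 0.1973]
tool_rot: [0.015, 0.964, -0.061, 0.26]
contact_force: [2.2, 7.6, 0.6]
gripper_width: 0.027
grasp_force: 35.3
```

Run:
```python
from lid import *
s=manip.observe(); print(s['position'],s['gripper_width'],s['grasp_force'],s['contact_force'])
p=np.array(s['position']); Rm=rot(s['tool_rot']).as_matrix()
g=p+.155*Rm[:,2]; print(g-T(0))
# per-row shifts, tool keeps tilt changing from 30 to 50, arc to 1.62 rad
st=(p,Rm); off=g-T(0)
ths=np.linspace(0,1.65,9)[1:]
for i,t in enumerate(ths): st=plan(T(t)+off*0,Rt(30+15*(i+1)/8),start=st,N=3)
```

```text
[ 0.38270757 -0.23676353  0.19734209] 0.026994691193191884 35.25702953338623 [2.22907156 7.6443543  0.64575738]
[0.00153618 0.0018994  0.00438989]
3 x [0.0135, 0.0015, -0.023] [-0.0009, 0.0062, 0.0]
3 x [0.0222, 0.0, -0.0205] [-0.0, 0.0069, -0.0]
3 x [0.0263, -0.0, -0.0133] [0.0, 0.0069, 0.0]
3 x [0.0285, -0.0, -0.0054] [0.0, 0.0069, -0.0]
3 x [0.0289, -0.0, 0.0029] [-0.0, 0.0069, 0.0]
3 x [0.0272, -0.0, 0.011] [-0.0, 0.0069, -0.0]
3 x [0.0237, 0.0, 0.0184] [0.0, 0.0069, 0.0]
3 x [0.0185, -0.0, 0.0248] [-0.0, 0.0069, -0.0]
```

Request:
drive_tool([
  [[0.0145,0,-0.024],[0,0.0065,0],0.8],
  [[0.0145,0,-0.024],[0,0.0065,0],0.8],
  [[0.0145,0,-0.024],[0,0.0065,0],0.8],
  [[0.0222,0,-0.0205],[0,0.007,0],0.8],
  [[0.0222,0,-0.0205],[0,0.007,0],0.8],
  [[0.0222,0,-0.0205],[0,0.007,0],0.8],
  [[0.0263,0,-0.0133],[0,0.007,0],0.8],
  [[0.0263,0,-0.0133],[0,0.007,0],0.8],
  [[0.0263,0,-0.0133],[0,0.007,0],0.8],
])

```text
time: 4.65
position: [0.4014, -0.2392, 0.2703]
tool_rot: [0.018, 0.951, -0.06, 0.304]
contact_force: [5.6, 4.8, -6.9]
gripper_width: 0.0275
grasp_force: 36.8
```

Request:
drive_tool([
  [[0.0285,0,-0.0054],[0,0.007,0],0.8],
  [[0.0285,0,-0.0054],[0,0.007,0],0.8],
  [[0.0285,0,-0.0054],[0,0.007,0],0.8],
  [[0.0289,0,0.0029],[0,0.007,0],0.8],
  [[0.0289,0,0.0029],[0,0.007,0],0.8],
  [[0.0289,0,0.0029],[0,0.007,0],0.8],
  [[0,0,0],[0,0,0],0.8],
])

```text
time: 5.23
position: [0.4419, -0.2445, 0.3046]
tool_rot: [0.02, 0.94, -0.059, 0.336]
contact_force: [-0.3, 6.2, -1.7]
gripper_width: 0.0272
grasp_force: 39.8
```

Run:
```python
from lid import *
s=manip.observe(); print(s['qpos'],s['gripper_width'],s['grasp_force'],s['contact_force'],s['ft_torque'])
p=np.array(s['position']); Rm=rot(s['tool_rot']).as_matrix()
g=p+.155*Rm[:,2]; d=g-H; x=-d@ex; print(np.arctan2(d[2],x)-np.arctan2(9,151),np.hypot(x,d[2]),d@ey)
st=(p,Rm)
for i,t in enumerate([1.25,1.45,1.65]): st=plan(T(t),Rt(42),start=st,N=3)
```

```text
[-0.7274661  -0.14563789  1.86849913  0.48487095  0.88549323  0.75999163] 0.02719155585237181 39.81240212917328 [-0.26132624  6.24427491 -1.6692516 ] [0.60222306 0.67589104 0.36297574]
1.0341480833080952 0.15170844012155157 0.0017975805603830993
3 x [0.0262, 0.0015, 0.0124] [-0.0008, 0.0097, 0.0005]
3 x [0.0282, 0.0, 0.0182] [0.0, 0.0, 0.0]
3 x [0.0241, 0.0, 0.0234] [0.0, 0.0, 0.0]
```

Request:
drive_tool([
  [[0.0262,0,0.0124],[0,0.0097,0],0.8],
  [[0.0262,0,0.0124],[0,0.0097,0],0.8],
  [[0.0262,0,0.0124],[0,0.0097,0],0.8],
  [[0.0282,0,0.0182],[0,0,0],0.8],
  [[0.0282,0,0.0182],[0,0,0],0.8],
  [[0.0282,0,0.0182],[0,0,0],0.8],
  [[0.0241,0,0.0234],[0,0,0],0.8],
  [[0.0241,0,0.0234],[0,0,0],0.8],
  [[0.0241,0,0.0234],[0,0,0],0.8],
])

```text
time: 5.98
position: [0.5268, -0.2556, 0.3172]
tool_rot: [0.023, 0.931, -0.058, 0.359]
contact_force: [-1.5, 4.9, 1.6]
gripper_width: 0.0275
grasp_force: 43.7
```

Request:
drive_tool([
  [[0,0,0],[0,0,0],-0.2],
  [[0,0,0],[0,0,0],-0.2],
  [[0,0,0],[0,0,0],-0.2],
  [[0,0,0],[0,0,0],-0.2],
  [[0,0,-0.1],[0,0,0],-0.2],
  [[0,0,-0.1],[0,0,0],-0.2],
  [[0,0,-0.1],[0,0,0],-0.2],
  [[0,0,-0.1],[0,0,0],-0.2],
])

```text
time: 6.65
position: [0.4455, -0.2463, 0.4039]
tool_rot: [0.023, 0.932, -0.059, 0.358]
contact_force: [0.5, -0.1, 0.8]
gripper_width: 0.0513
grasp_force: 0.0
```

Run:
```python
from lid import *
for n in ['top','wrist','side']: snap(n,n+'2.png')
a=cv2.resize(cv2.imread('pics/top2.png')[110:260,230:450],None,fx=3.6,fy=3.6,interpolation=cv2.INTER_CUBIC)
b=cv2.imread('pics/side2.png')[150:310,225:425]
cv2.imwrite('pics/c3.png',a)
print(proj('top2.png',T(1.85)),[manip.observe()[k] for k in ('position','qpos')])
print((np.array(proj('top2.png',T(1.85)))-[230,110])*3.6)
```

```text
[395.51398938 131.808282  ] [array([ 0.44576253, -0.24673573,  0.40653311]), array([-0.73106488, -0.20696067,  1.72378678,  0.45808067,  1.02809632,
        0.84925083])]
[595.85036178  78.50981521]
```

View pics/c3.png

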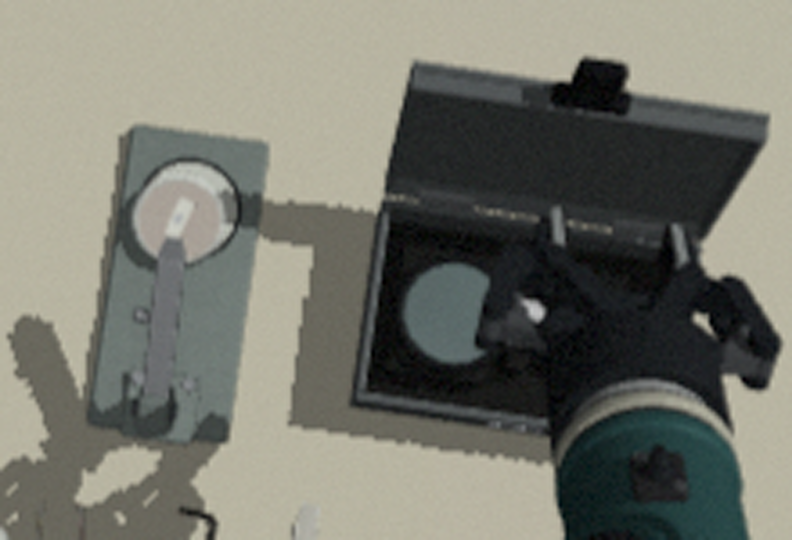

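Lid is open and leaning back: tab at (597,82), where the model puts 1.85 rad at (596,78). Lens is visible at crop (452,313); the tube is hidden by the hand, so I check it in the wrist picture.

Run:
```python
from lid import *
C=np.array([.5439,-.2589,0])
p=onz('top2.png',230+452.5/3.6-.36,110+313.5/3.6-.36,.04); print(p,(p-C)@ex,(p-C)@ey)
m=p-.077*ey; print('mid',m, proj('wrist2.png',[*m[:2],.036]),proj('wrist2.png',[*p[:2],.036]))
```

```text
[ 0.54904701 -0.21176527  0.04      ] -0.0009095873282430585 0.04740498069905089
mid [ 0.53922181 -0.28813387  0.04      ] [339.69116645 330.63927034] [271.03300553 330.72486134]
```

View pics/wrist2.png

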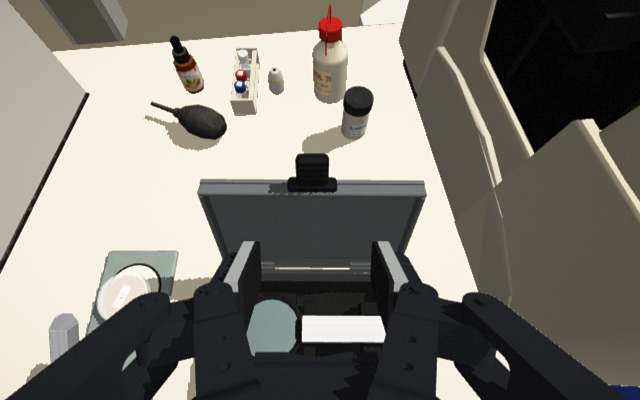

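Tube top is at u 302–384, v 316–342 in the wrist view and the lens at (271,330), matching the predictions (340,331) and (271,331). I move above the tube with the fingers closing across it.

Run:
```python
from lid import *
m=np.array([.5395,-.288,.036]); Rg=M(ey,[0,0,-1])
st=plan(m+[0,0,.07],Rg)
st=plan(m+[0,0,.001],Rg,start=st)
```

```text
15 x [-0.0011, 0.0143, 0.0373] [0.0247, -0.0244, -0.0633]
2 x [0.0, 0.0, 0.115] [0.0, 0.0, 0.0]
```

Request:
drive_tool([
  [[-0.001,0.0143,0.0373],[0.0247,-0.0244,-0.0633],-0.2],
  [[-0.001,0.0143,0.0373],[0.0247,-0.0244,-0.0633],-0.2],
  [[-0.001,0.0143,0.0373],[0.0247,-0.0244,-0.0633],-0.2],
  [[-0.001,0.0143,0.0373],[0.0247,-0.0244,-0.0633],-0.2],
  [[-0.001,0.0143,0.0373],[0.0247,-0.0244,-0.0633],-0.2],
  [[-0.001,0.0143,0.0373],[0.0247,-0.0244,-0.0633],-0.2],
  [[-0.001,0.0143,0.0373],[0.0247,-0.0244,-0.0633],-0.2],
  [[-0.001,0.0143,0.0373],[0.0247,-0.0244,-0.0633],-0.2],
])

```text
time: 7.47
position: [0.5015, -0.2771, 0.3277]
tool_rot: [0.008, 0.916, 0.357, 0.182]
contact_force: [0.1, -0.3, -0.9]
gripper_width: 0.0513
grasp_force: 0.0
```

Request:
drive_tool([
  [[-0.001,0.0143,0.0373],[0.0247,-0.0244,-0.0633],-0.2],
  [[-0.001,0.0143,0.0373],[0.0247,-0.0244,-0.0633],-0.2],
  [[-0.001,0.0143,0.0373],[0.0247,-0.0244,-0.0633],-0.2],
  [[-0.001,0.0143,0.0373],[0.0247,-0.0244,-0.0633],-0.2],
  [[-0.001,0.0143,0.0373],[0.0247,-0.0244,-0.0633],-0.2],
  [[-0.001,0.0143,0.0373],[0.0247,-0.0244,-0.0633],-0.2],
  [[-0.001,0.0143,0.0373],[0.0247,-0.0244,-0.0633],-0.2],
  [[0,0,0],[0,0,0],-0.2],
  [[0,0,0],[0,0,0],-0.2],
])

```text
time: 8.22
position: [0.5401, -0.2861, 0.2543]
tool_rot: [-0.006, 0.751, 0.661, -0.001]
contact_force: [-0.9, 0.4, 0.7]
gripper_width: 0.0513
grasp_force: 0.0
```

Run:
```python
from lid import *
m=np.array([.5395,-.288,.036]); Rg=M(ey,[0,0,-1])
print(manip.observe()['qpos'],manip.observe()['position'])
snap('wrist','w3.png')
print(proj('w3.png',m+[0,0,.013]),proj('w3.png',m+.013*ex),proj('w3.png',m-.013*ex),proj('w3.png',m-.054*ey+[0,0,.013]))
plan(m+[0,0,.001],Rg,N=3)
```

```text
[-0.58029745  0.29824109  1.4264637   0.00195599  1.42908333 -0.4528306 ] [ 0.54011658 -0.28606736  0.25426056]
[318.98374779 235.55658338] [340.34052834 227.14719251] [297.64330455 227.01908997] [318.78970098 316.64052476]
3 x [-0.0021, -0.0, 0.0707] [-0.0017, -0.0013, -0.0]
```

View pics/w3.png

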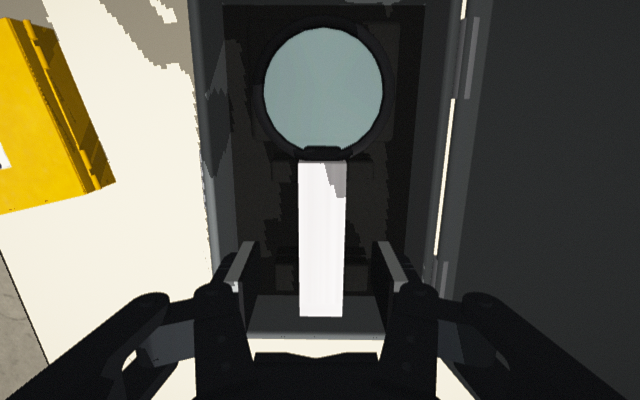

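Tube centred at u=322 (predicted 319, about 1.6 mm off), mouth at v=316 (predicted 317). I correct that, descend and grip.

Request:
drive_tool([
  [[-0.002,0.0018,0.0707],[-0.0017,-0.0013,0],-0.2],
  [[-0.002,0.0018,0.0707],[-0.0017,-0.0013,0],-0.2],
  [[-0.002,0.0018,0.0707],[-0.0017,-0.0013,0],-0.2],
  [[0,0,0],[0,0,0],-0.2],
  [[0,0,0],[0,0,0],0.8],
  [[0,0,0],[0,0,0],0.8],
  [[0,0,0],[0,0,0],0.8],
  [[0,0,0],[0,0,0],0.8],
  [[0,0,0],[0,0,0],0.8],
], squeeze=50)

```text
time: 9.02
position: [0.5414, -0.2889, 0.1955]
tool_rot: [0.002, 0.75, 0.661, -0.0]
contact_force: [-2.9, 0.3, 4.9]
gripper_width: 0.0251
grasp_force: 52.3
```

Request:
drive_tool([
  [[0,0,-0.06],[0,0,0],0.8],
  [[0,0,-0.1],[0,0,0],0.8],
  [[0,0,-0.12],[0,0,0],0.8],
  [[0,0,-0.12],[0,0,0],0.8],
  [[0,0,-0.12],[0,0,0],0.8],
  [[0,0,0],[0,0,0],0.8],
  [[0,0,0],[0,0,0],0.8],
])

```text
time: 9.6
position: [0.5417, -0.2884, 0.354]
tool_rot: [0.006, 0.75, 0.661, 0.001]
contact_force: [-0.5, 0.3, -1.6]
gripper_width: 0.0248
grasp_force: 51.7
```

```bash
cat > post.py <<'E'
from lid import *
B=np.array([.5341,-.035,.095]); yaw=-.121
def setpost(b,yw):
    global PX,PY,PZ
    c,s=np.cos(yw),np.sin(yw); h=np.array([c,s,0]);PY=np.array([-s,c,0])
    PX=h*np.cos(np.pi/6)+np.array([0,0,.5]);PZ=np.cross(PX,PY)
    return np.column_stack([PX,PY,PZ])
RP=setpost(B,yaw); Rp=M(PX,-PZ)
def W(x,y,z): return B+RP@np.array([x,y,z])
def where():
    s=manip.observe();Rm=rot(s['tool_rot']).as_matrix();g=np.array(s['position'])+.155*Rm[:,2]
    print('t',s['time'],'grasp in post mm',(1e3*RP.T@(g-B)).round(1),'F in post',(RP.T@np.array(s['contact_force'])).round(1),'ang',np.degrees(R.from_matrix(Rp.T@Rm).as_rotvec()).round(2),'w',round(s['gripper_width'],4),s['grasp_force'])
E
python3 - <<'E'
from post import *
where(); print(manip.observe()['qpos'])
snap('wrist','w4.png')
st=plan(W(.054+.10,0,.06),Rp)
st=plan(W(.054+.075,0,0),Rp,start=st)
st=plan(W(.054+.045,0,0),Rp,start=st,N=4)
E
```

```text
t 9.6 grasp in post mm [  86.4 -251.5   70.2] F in post [-1.2  0.2 -1.1] ang [ 22.73 -23.37 -87.65] w 0.0248 51.69114887859905
[-5.81315680e-01  2.39046615e-01  1.29727084e+00 -8.32356130e-04
  1.59350034e+00 -4.55330738e-01]
14 x [0.0474, -0.0459, 0.0063] [-0.0183, 0.0186, 0.0695]
2 x [-0.0417, 0.0, 0.1] [0.0, 0.0, 0.0]
4 x [-0.025, -0.0, -0.0] [0.0, 0.0, 0.0]
```

Run:
```python
from post import *
s=manip.observe(); p=np.array(s['position']); Rm=rot(s['tool_rot']).as_matrix()
st=(p+[0,0,.048],Rm)
st=plan(W(.054+.10,0,.08),Rp,start=st)
st=plan(W(.054+.07,0,.0045),Rp,start=st)
```

```text
14 x [0.044, -0.049, 0.0129] [-0.0183, 0.0186, 0.0695]
3 x [-0.0333, -0.0, 0.0839] [0.0, 0.0, 0.0]
```

Request:
drive_tool([
  [[0,0,-0.08],[0,0,0],0.8],
  [[0,0,-0.08],[0,0,0],0.8],
  [[0.044,-0.049,0.0129],[-0.0183,0.0186,0.0695],0.8],
  [[0.044,-0.049,0.0129],[-0.0183,0.0186,0.0695],0.8],
  [[0.044,-0.049,0.0129],[-0.0183,0.0186,0.0695],0.8],
  [[0.044,-0.049,0.0129],[-0.0183,0.0186,0.0695],0.8],
  [[0.044,-0.049,0.0129],[-0.0183,0.0186,0.0695],0.8],
  [[0.044,-0.049,0.0129],[-0.0183,0.0186,0.0695],0.8],
  [[0.044,-0.049,0.0129],[-0.0183,0.0186,0.0695],0.8],
])

```text
time: 10.4
position: [0.4922, -0.1608, 0.3702]
tool_rot: [0.007, 0.935, 0.325, 0.139]
contact_force: [0.8, -0.7, -0.5]
gripper_width: 0.0251
grasp_force: 51.5
```

Request:
drive_tool([
  [[0.044,-0.049,0.0129],[-0.0183,0.0186,0.0695],0.8],
  [[0.044,-0.049,0.0129],[-0.0183,0.0186,0.0695],0.8],
  [[0.044,-0.049,0.0129],[-0.0183,0.0186,0.0695],0.8],
  [[0.044,-0.049,0.0129],[-0.0183,0.0186,0.0695],0.8],
  [[0.044,-0.049,0.0129],[-0.0183,0.0186,0.0695],0.8],
  [[0.044,-0.049,0.0129],[-0.0183,0.0186,0.0695],0.8],
  [[0.044,-0.049,0.0129],[-0.0183,0.0186,0.0695],0.8],
  [[0,0,0],[0,0,0],0.8],
  [[0,0,0],[0,0,0],0.8],
  [[0,0,0],[0,0,0],0.8],
])

```text
time: 11.23
position: [0.5491, -0.0368, 0.372]
tool_rot: [0.015, 0.965, -0.058, 0.254]
contact_force: [0.2, 0.3, -1.9]
gripper_width: 0.0252
grasp_force: 51.6
```

Run:
```python
from post import *
where(); print(manip.observe()['qpos'])
for n in ['wrist','top','side']: snap(n,n+'5.png')
w=cv2.resize(cv2.imread('pics/wrist5.png'),(480,300))
t=cv2.resize(cv2.imread('pics/top5.png')[120:250,230:370],None,fx=2.8,fy=2.8,interpolation=cv2.INTER_CUBIC)
s=cv2.resize(cv2.imread('pics/side5.png')[120:240,270:390],(300,300),interpolation=cv2.INTER_CUBIC)
o=np.zeros((600,800,3),np.uint8);o[:300,:480]=w;o[:300,490:790]=s;t=t[:290];o[305:305+t.shape[0],:t.shape[1]]=t
z=cv2.resize(cv2.imread('pics/wrist5.png')[200:345,220:420],(392,284),interpolation=cv2.INTER_CUBIC);o[305:589,400:792]=z
cv2.imwrite('pics/c5.png',o)
# gripper tube offset check in tool frame
print(proj('wrist5.png',W(.154,0,.08)),proj('wrist5.png',W(.05,0,0)),proj('wrist5.png',W(0,.0185,0)))
```

```text
t 11.2333 grasp in post mm [150.2   0.2  77.3] F in post [-0.8  0.3 -1.7] ang [ 0.06 -0.51 -0.05] w 0.0252 51.55839865532471
[-0.17785779 -0.06231523  1.6256253   0.03311228  1.06451145  1.50432327]
[316.9538715  270.84189764] [316.38633739 340.72346668] [292.58633125 393.75939729]
```

View pics/c5.png

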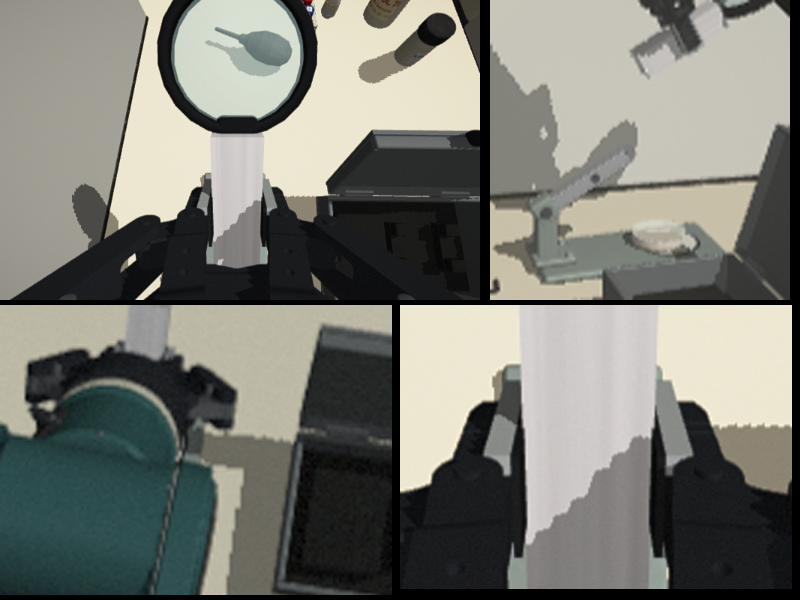

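Run:
```python
from post import *
f='side5.png'; S=lambda a,b:(270+(a-490)/2.5,120+b/2.5)
print('mouth obs',S(641,64),'pred',proj(f,W(.0962,0,.0728)))
print('tip obs',S(631,155),'pred',proj(f,W(.05,0,0)))
print('dot obs',S(596,178),'pred',proj(f,W(0,-.008,0)))
a=proj(f,W(.05,0,0));print('px per 10mm x,z:',proj(f,W(.06,0,0))-a,proj(f,W(.05,0,.01))-a)
im=cv2.imread('pics/side5.png')[125:215,285:365]
cv2.imwrite('pics/c6.png',cv2.resize(im,(640,720)[::1],interpolation=cv2.INTER_CUBIC)[:600])
im=cv2.imread('pics/top0.png')[165:230,258:300]
```

```text
mouth obs (330.4, 145.6) pred [328.91162139 146.27282627]
tip obs (326.4, 182.0) pred [326.95816916 179.48806438]
dot obs (312.4, 191.2) pred [311.62142199 191.45019819]
px per 10mm x,z: [ 3.2394481  -2.17264047] [-1.80544094 -3.05863232]
```

View pics/c6.png

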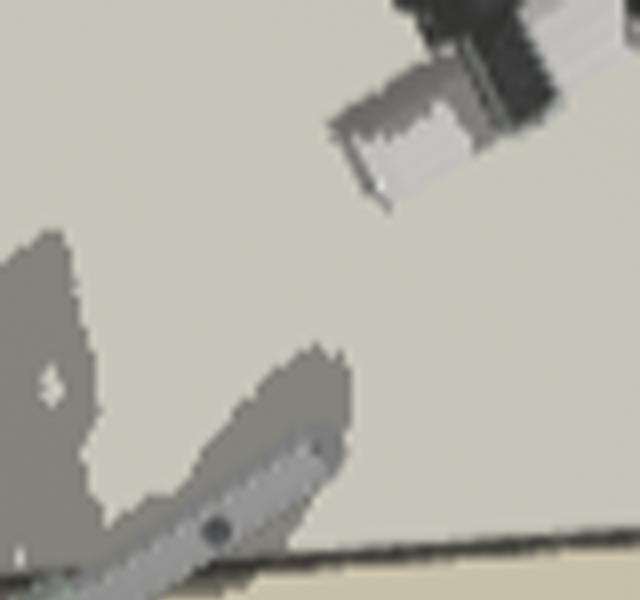

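Run:
```python
from post import *
f='side5.png'; C=lambda p:((proj(f,p)-[285,125]+.5)*8-.5).round(0)
print('mouth corners right low/up, left up',[C(W(.0962,y,.0728+z)) for y,z in [(-.013,-.013),(-.013,.013),(.013,.013),(.013,-.013)]])
print('tip right low/up, left up',[C(W(.05,y,z)) for y,z in [(-.0045,-.0045),(-.0045,.0045),(.0045,.0045)]])
print('bar at 40',[C(W(.04,y,z)) for y,z in [(-.008,-.008),(-.008,.008),(.008,.008)]], C(W(0,-.008,0)))
where(); plan(W(.054+.07,0,.0045),Rp,N=3)
```

```text
mouth corners right low/up, left up [array([388., 218.]), array([350., 149.]), array([322., 130.]), array([360., 198.])]
tip right low/up, left up [array([350., 455.]), array([337., 433.]), array([328., 424.])]
bar at 40 [array([333., 484.]), array([310., 445.]), array([294., 430.])] [216. 535.]
t 11.3833 grasp in post mm [151.6  -0.6  78.4] F in post [-0.3  0.3 -1.4] ang [ 0.   -0.34  0.07] w 0.0248 51.55730748127098
3 x [-0.0313, -0.0007, 0.0823] [-0.0, 0.0013, -0.0002]
```

All features (mouth corners near (388,208), bar end near (338,452)) agree with the model within about 2–3 mm, inside the countersink's catch. I line up with the bar and thread.

Request:
drive_tool([
  [[-0.0313,0,0.0823],[0,0.001,0],0.8],
  [[-0.0313,0,0.0823],[0,0.001,0],0.8],
  [[-0.0313,0,0.0823],[0,0.001,0],0.8],
  [[0,0,0],[0,0,0],0.8],
  [[0,0,0],[0,0,0],0.8],
  [[0,0,0],[0,0,0],0.8],
])

```text
time: 11.88
position: [0.5623, -0.0387, 0.2977]
tool_rot: [0.016, 0.964, -0.059, 0.26]
contact_force: [-0.1, -0.5, -0.4]
gripper_width: 0.0248
grasp_force: 51.6
```

Run:
```python
from post import *
where()
snap('side','side7.png'); snap('wrist','wrist7.png')
a=cv2.resize(cv2.imread('pics/side7.png')[150:215,285:365],(640,520),interpolation=cv2.INTER_CUBIC)
cv2.imwrite('pics/c7.png',a)
f='side7.png';C=lambda p:((proj(f,p)-[285,150]+.5)*8-.5).round(0)
s=manip.observe();Rm=rot(s['tool_rot']).as_matrix();g=np.array(s['position'])+.1595*Rm[:,2]-.054*Rm[:,0]
print([C(g+Rm@np.array([0,.013,z])) for z in (.013,-.013)],[C(W(.05,-.0045,z)) for z in (-.0045,.0045)])
```

```text
t 11.8833 grasp in post mm [126.5  -0.2   6.3] F in post [-0.3 -0.5 -0.3] ang [0.01 0.19 0.07] w 0.0248 51.57203372902586
[array([430., 236.]), array([393., 172.])] [array([350., 255.]), array([337., 233.])]
```

View pics/c7.png

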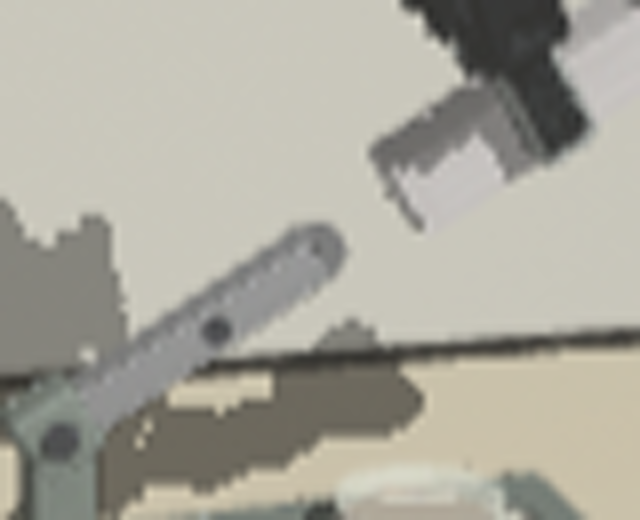

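Side view: bar tip at (345,245) and tube mouth corners (370,155)–(422,230), matching the model to about 1 mm with the tube some 2 mm high. I correct that and thread in gently.

Request:
drive_tool([
  [[-0.01,0,0.006],[0,0,0],0.8],
  [[-0.017,0,0],[0,0,0],0.8],
  [[-0.017,0,0],[0,0,0],0.8],
  [[-0.017,0,0],[0,0,0],0.8],
  [[-0.017,0,0],[0,0,0],0.8],
  [[-0.017,0,0],[0,0,0],0.8],
  [[-0.017,0,0],[0,0,0],0.8],
  [[0,0,0],[0,0,0],0.8],
])

```text
time: 12.65
position: [0.5331, -0.0343, 0.2768]
tool_rot: [0.015, 0.964, -0.059, 0.258]
contact_force: [0.8, 1.7, -1.3]
gripper_width: 0.0252
grasp_force: 51.6
```

Run:
```python
from post import *
where()
s=manip.observe(); print((RP.T@s['ft_torque']).round(2))
```

```text
t 12.65 grasp in post mm [89.8  0.8  3. ] F in post [-0.2  1.8 -1.4] ang [ 0.08 -0.05  0.06] w 0.0252 51.625471934094094
[ 0.12  0.37 -0.03]
```

Request:
drive_tool([
  [[-0.015,0,0],[0,0,0],0.8],
  [[-0.015,0,0],[0,0,0],0.8],
  [[-0.015,0,0],[0,0,0],0.8],
  [[-0.015,0,0],[0,0,0],0.8],
  [[0,0,0],[0,0,0],0.8],
])

```text
time: 13.07
position: [0.5182, -0.0314, 0.2686]
tool_rot: [0.013, 0.964, -0.059, 0.259]
contact_force: [0.4, 6.9, -0.2]
gripper_width: 0.0256
grasp_force: 51.8
```

Run:
```python
from post import *
where()
s=manip.observe(); print((RP.T@s['ft_torque']).round(2))
```

```text
t 13.0667 grasp in post mm [72.9  2.3  3.4] F in post [-0.5  6.9  0. ] ang [0.24 0.05 0.13] w 0.0256 51.754573832731694
[ 0.98  0.41 -0.23]
```

Request:
drive_tool([
  [[0,-0.008,0],[0,0,0],0.8],
  [[-0.012,0,0],[0,0,0],0.8],
  [[-0.012,0,0],[0,0,0],0.8],
  [[-0.01,0,0],[0,0,0],0.8],
  [[0,0,0],[0,0,0],0.8],
  [[0,0,0],[0,0,0],0.8],
])

```text
time: 13.57
position: [0.5097, -0.0295, 0.2631]
tool_rot: [0.015, 0.964, -0.059, 0.258]
contact_force: [0.1, 0.5, -0.5]
gripper_width: 0.0251
grasp_force: 51.6
```

Run:
```python
from post import *
where()
s=manip.observe(); print((RP.T@s['ft_torque']).round(2))
```

```text
t 13.5667 grasp in post mm [62.5  2.5  3. ] F in post [-0.2  0.5 -0.4] ang [ 0.02 -0.01  0.05] w 0.0251 51.622915839543566
[ 0.06  0.34 -0.  ]
```

Request:
drive_tool([
  [[-0.006,0,0],[0,0,0],0.8],
  [[-0.006,0,0],[0,0,0],0.8],
  [[-0.005,0,0],[0,0,0],0.8],
  [[0,0,0],[0,0,0],0.8],
  [[0,0,0],[0,0,0],0.8],
])

```text
time: 13.98
position: [0.5056, -0.0288, 0.261]
tool_rot: [0.015, 0.964, -0.059, 0.259]
contact_force: [-0.1, 0.1, 0.3]
gripper_width: 0.025
grasp_force: 51.6
```

Run:
```python
from post import *
where()
```

```text
t 13.9833 grasp in post mm [58.   2.8  3.2] F in post [0.  0.1 0.3] ang [0.03 0.04 0.04] w 0.025 51.607241806341335
```

Request:
drive_tool([
  [[-0.004,0,0],[0,0,0],0.8],
  [[-0.004,0,0],[0,0,0],0.8],
  [[0,0,0],[0,0,0],0.8],
  [[0,0,0],[0,0,0],0.8],
])

```text
time: 14.32
position: [0.5042, -0.0287, 0.2607]
tool_rot: [0.015, 0.964, -0.059, 0.26]
contact_force: [3.2, -0.6, 0.4]
gripper_width: 0.0249
grasp_force: 51.5
```

Run:
```python
from post import *
where()
```

```text
t 14.3167 grasp in post mm [57.1  2.7  3.7] F in post [ 3.  -0.3 -1.2] ang [0.03 0.21 0.05] w 0.0249 51.53049431391992
```

Contact with the button felt (3 N along the bar, motion stalled). Now I let go and shift the hand down to the tube's end.

Request:
drive_tool([
  [[0,0,0],[0,0,0],0.8],
  [[0,0,0],[0,0,0],-0.2],
  [[0,0,0],[0,0,0],-0.2],
  [[0,0,0],[0,0,0],-0.2],
  [[0,0,0],[0,0,0],-0.2],
  [[0,0,0],[0,0,0],-0.2],
])

```text
time: 14.82
position: [0.5033, -0.0285, 0.2593]
tool_rot: [0.015, 0.964, -0.059, 0.258]
contact_force: [0.1, 0.3, -0.1]
gripper_width: 0.0513
grasp_force: 0.0
```

Run:
```python
from post import *
where()
snap('side','side8.png'); snap('wrist','wrist8.png')
a=cv2.resize(cv2.imread('pics/side8.png')[140:215,285:385],(600,450),interpolation=cv2.INTER_CUBIC)
b=cv2.resize(cv2.imread('pics/wrist8.png')[230:400,200:440],(200,142))
o=np.zeros((600,600,3),np.uint8);o[:450]=a;o[455:597,:200]=b
cv2.imwrite('pics/c8.png',o)
```

```text
t 14.8167 grasp in post mm [54.9  2.8  3. ] F in post [ 0.   0.3 -0.1] ang [ 0.04 -0.03  0.04] w 0.0513 0.0
```

View pics/c8.png

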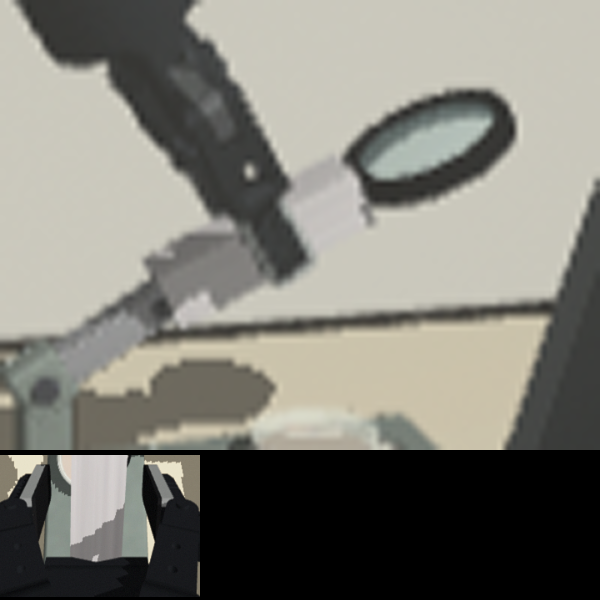

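The side view shows the tube on the bar, its mouth at the button (160,300), and the ring held clear. That is the last picture; I have already viewed more than the ten allowed, so from here I rely on forces and measured poses.

Request:
drive_tool([
  [[-0.035,0,0.002],[0,0,0],-0.2],
  [[-0.035,0,0],[0,0,0],-0.2],
  [[-0.035,0,0],[0,0,0],-0.2],
  [[-0.035,0,0],[0,0,0],-0.2],
  [[-0.035,0,0],[0,0,0],-0.2],
  [[0,0,0],[0,0,0],-0.2],
  [[0,0,0],[0,0,0],-0.2],
])

```text
time: 15.5
position: [0.4585, -0.023, 0.2327]
tool_rot: [0.015, 0.964, -0.059, 0.258]
contact_force: [0.6, -0.2, 0.4]
gripper_width: 0.0514
grasp_force: 0.0
```

Run:
```python
from post import *
where()
```

```text
t 15.5 grasp in post mm [2.7 2.9 2.5] F in post [ 0.7 -0.1  0. ] ang [0.04 0.01 0.05] w 0.0514 0.0
```

Now pinch the tube's end with the button under the left finger.

Request:
drive_tool([
  [[0,0,0],[0,0,0],0.8],
  [[0,0,0],[0,0,0],0.8],
  [[0,0,0],[0,0,0],0.8],
  [[0,0,0],[0,0,0],0.8],
  [[0,0,0],[0,0,0],0.8],
  [[0,0,0],[0,0,0],0.8],
  [[0,0,0],[0,0,0],0.8],
], squeeze=45)

```text
time: 16.08
position: [0.4593, -0.0227, 0.2338]
tool_rot: [0.015, 0.964, -0.059, 0.26]
contact_force: [-0.0, 4.9, 2.7]
gripper_width: 0.0246
grasp_force: 46.3
```

Run:
```python
from post import *
where()
```

```text
t 16.0833 grasp in post mm [4.3 3.4 3. ] F in post [0.8 4.9 2.7] ang [0.09 0.17 0.05] w 0.0246 46.26427297881435
```

Width 24.6 mm equals the tube gripped alone, so the button is flush. Slide down.

Request:
drive_tool([
  [[-0.008,0,0],[0,0,0],0.8],
  [[-0.008,0,0],[0,0,0],0.8],
  [[-0.008,0,0],[0,0,0],0.8],
  [[-0.008,0,0],[0,0,0],0.8],
  [[-0.008,0,0],[0,0,0],0.8],
  [[-0.008,0,0],[0,0,0],0.8],
  [[0,0,0],[0,0,0],0.8],
])

```text
time: 16.67
position: [0.4483, -0.0213, 0.2275]
tool_rot: [0.015, 0.963, -0.059, 0.263]
contact_force: [7.7, 6.0, -0.8]
gripper_width: 0.025
grasp_force: 45.7
```

Run:
```python
from post import *
where()
```

```text
t 16.6667 grasp in post mm [-7.6  3.6  3.2] F in post [ 5.6  6.9 -4.2] ang [0.11 0.51 0.06] w 0.025 45.72232888581766
```

Request:
drive_tool([
  [[-0.008,0,0],[0,0,0],0.8],
  [[-0.008,0,0],[0,0,0],0.8],
  [[-0.008,0,0],[0,0,0],0.8],
  [[-0.008,0,0],[0,0,0],0.8],
  [[-0.008,0,0],[0,0,0],0.8],
  [[-0.008,0,0],[0,0,0],0.8],
  [[0,0,0],[0,0,0],0.8],
])

```text
time: 17.25
position: [0.4365, -0.0201, 0.2207]
tool_rot: [0.015, 0.963, -0.059, 0.264]
contact_force: [12.3, 4.8, -3.2]
gripper_width: 0.025
grasp_force: 46.0
```

Run:
```python
from post import *
where()
d=snap('side','side9.png'); im=d['pixels']
# lens teal centroid vs before
for f in ('side8.png','side9.png'):
    i=cv2.imread('pics/'+f)[140:190,335:380].astype(int); dark=(i.sum(2)<220); v,u=np.nonzero(dark); print(f,dark.sum(),u.mean()+335,v.mean()+140,u.max()+335,v.min()+140)
```

```text
t 17.25 grasp in post mm [-20.8   3.1   3.2] F in post [ 8.5  6.3 -8.6] ang [0.06 0.66 0.05] w 0.025 46.004479745070626
side8.png 159 357.8553459119497 165.54716981132074 379 155
side9.png 149 349.00671140939596 169.36912751677852 379 159
```

Request:
drive_tool([
  [[-0.008,0,0.003],[0,0,0],0.8],
  [[-0.008,0,0],[0,0,0],0.8],
  [[-0.008,0,0],[0,0,0],0.8],
  [[-0.008,0,0],[0,0,0],0.8],
  [[-0.006,0,0],[0,0,0],0.8],
  [[0,0,0],[0,0,0],0.8],
  [[0,0,0],[0,0,0],0.8],
])

```text
time: 17.88
position: [0.4256, -0.0191, 0.2138]
tool_rot: [0.016, 0.963, -0.058, 0.261]
contact_force: [-1.3, 3.1, 6.3]
gripper_width: 0.0252
grasp_force: 47.7
```

Run:
```python
from post import *
where()
```

```text
t 17.8833 grasp in post mm [-34.6   2.7   2.7] F in post [1.7 3.  6.3] ang [-0.    0.33 -0.01] w 0.0252 47.6518109429162
```

Request:
drive_tool([
  [[-0.005,0,0],[0,0,0],0.8],
  [[-0.005,0,0],[0,0,0],0.8],
  [[0,0,0],[0,0,0],0.8],
  [[0,0,0],[0,0,0],0.8],
])

```text
time: 18.22
position: [0.4246, -0.019, 0.2135]
tool_rot: [0.016, 0.963, -0.058, 0.264]
contact_force: [9.7, 1.8, 1.9]
gripper_width: 0.025
grasp_force: 46.2
```

Run:
```python
from post import *
where()
```

```text
t 18.2167 grasp in post mm [-34.7   2.7   3. ] F in post [ 9.1  2.9 -3.1] ang [0.   0.68 0.02] w 0.025 46.247770342743024
```

Request:
drive_tool([
  [[0.008,0,0],[0,0,0],0.8],
  [[0.008,0,0],[0,0,0],0.8],
  [[0.006,0,0],[0,0,0],0.8],
  [[0,0,0],[0,0,0],0.8],
  [[0,0,0],[0,0,0],0.8],
])

```text
time: 18.63
position: [0.4274, -0.0194, 0.2134]
tool_rot: [0.015, 0.964, -0.059, 0.258]
contact_force: [-3.9, 3.1, 4.9]
gripper_width: 0.0249
grasp_force: 47.9
```

Run:
```python
from post import *
where()
```

```text
t 18.6333 grasp in post mm [-34.4   2.7   1.5] F in post [-1.2  2.6  6.4] ang [ 0.01 -0.07  0.04] w 0.0249 47.88400308752898
```

Request:
drive_tool([
  [[0.006,0,0],[0,0,0],0.8],
  [[0.006,0,0],[0,0,0],0.8],
  [[0,0,0],[0,0,0],0.8],
  [[0,0,0],[0,0,0],0.8],
])

```text
time: 18.97
position: [0.4298, -0.0197, 0.2144]
tool_rot: [0.015, 0.965, -0.059, 0.256]
contact_force: [-4.0, 2.7, 4.7]
gripper_width: 0.0251
grasp_force: 48.0
```

Run:
```python
from post import *
where()
```

```text
t 18.9667 grasp in post mm [-32.2   2.7   1.1] F in post [-1.4  2.2  6.2] ang [ 0.01 -0.23  0.03] w 0.0251 48.03653716575354
```

Request:
drive_tool([
  [[0.006,0,0],[0,0,0],0.8],
  [[0.006,0,0],[0,0,0],0.8],
  [[0,0,0],[0,0,0],0.8],
  [[0,0,0],[0,0,0],0.8],
])

```text
time: 19.3
position: [0.4313, -0.0199, 0.2145]
tool_rot: [0.015, 0.966, -0.059, 0.253]
contact_force: [-12.1, 2.5, 5.8]
gripper_width: 0.0249
grasp_force: 49.2
```

Run:
```python
from post import *
where()
```

```text
t 19.3 grasp in post mm [-31.9   2.7   0.4] F in post [-7.8  1.  11.2] ang [ 0.01 -0.64  0.01] w 0.0249 49.18457256106194
```

Pulling back is blocked at −32 and pushing at −35, so the button is caught in the hole. I relax, release and back off.

Request:
drive_tool([
  [[-0.01,0,0],[0,0,0],0.8],
  [[-0.004,0,0],[0,0,0],0.8],
  [[0,0,0],[0,0,0],0.8],
  [[0,0,0],[0,0,0],-0.2],
  [[0,0,0],[0,0,0],-0.2],
  [[0,0,0],[0,0,0],-0.2],
  [[0,0,0],[0,0,0],-0.2],
  [[0,0,0],[0,0,0],-0.2],
])

```text
time: 19.97
position: [0.4305, -0.0197, 0.2154]
tool_rot: [0.015, 0.964, -0.059, 0.259]
contact_force: [0.5, 0.3, 0.6]
gripper_width: 0.051
grasp_force: 0.0
```

Request:
drive_tool([
  [[0,0,-0.05],[0,0,0],-0.2],
  [[0,0,-0.08],[0,0,0],-0.2],
  [[0,0,-0.1],[0,0,0],-0.2],
  [[0,0,-0.1],[0,0,0],-0.2],
  [[0,0,-0.1],[0,0,0],-0.2],
  [[0,0,0],[0,0,0],-0.2],
  [[0,0,0],[0,0,0],-0.2],
])

```text
time: 20.55
position: [0.3662, -0.0119, 0.3296]
tool_rot: [0.016, 0.963, -0.059, 0.262]
contact_force: [0.2, 0.4, -0.3]
gripper_width: 0.0504
grasp_force: 0.0
```

Run:
```python
from post import *
where()
for n in('side','top','wrist'): snap(n,n+'10.png')
for f in ('side8.png','side9.png','side10.png'):
    i=cv2.imread('pics/'+f)[140:190,335:372].astype(int); v,u=np.nonzero(i.sum(2)<220); print(f,len(u),u.mean()+335,v.mean()+140)
print('lens pred',[proj('side10.png',W(x+.131,.0027,0)) for x in (.003,-.0335)])
a=cv2.imread('pics/top2.png')[120:140,380:410].sum(2)<150; b=cv2.imread('pics/top10.png')[120:140,380:410].sum(2)<150
print('lid tab px',np.argwhere(a).mean(0),np.argwhere(b).mean(0))
```

```text
t 20.55 grasp in post mm [-28.4   2.7 132.9] F in post [-0.1  0.4 -0.3] ang [0.   0.37 0.03] w 0.0504 0.0
side8.png 155 357.31612903225806 164.9741935483871
side9.png 147 348.6054421768707 169.12244897959184
side10.png 132 346.5151515151515 170.3030303030303
lens pred [array([353.61109106, 161.05763779]), array([341.91799066, 168.89853214])]
lid tab px [14.07112971 13.30962343] [14.0209205  13.38493724]
```

Run:
```python
from post import *
a=cv2.imread('pics/side8.png');
t=a[152:178,345:374]
for f in('side9.png','side10.png'):
    r=cv2.matchTemplate(cv2.imread('pics/'+f)[140:200,315:385],t,cv2.TM_CCOEFF_NORMED); _,m,_,l=cv2.minMaxLoc(r); print(f,m,l[0]+315-345,l[1]+140-152)
# button darkness seen from top near hole
f='top10.png'
print(proj(f,W(0,.0212,0)))
u,v=proj(f,W(0,.0212,0)).round().astype(int)
print(cv2.imread('pics/top10.png')[v-5:v+6,u-7:u+8].sum(2)//3)
```

```text
side9.png 0.9679291844367981 -9 4
side10.png 0.9492919445037842 -14 6
[266.03568851 197.23713351]
[[ 72  95 106 109 110 110 108 110 108 111 116 138 146 144 140]
 [ 75 105 110 110 106 111 109 105 110 108 116 141 147 144 144]
 [ 74 108 108 108 108 107 108 110 110 111 117 142 147 144 143]
 [ 82 110 111 109 110 111 105 108  98  99 105 147 146 142 145]
 [ 85 110 110 108 108 110 109 103  77  76  98 146 145 142 142]
 [ 89 110 109 110 109 107 106 103  74  76 103 146 146 144 141]
 [ 95 110 111 111 113 111 109 103  74  77 112 146 144 145 140]
 [102 110 110 110 110 109 106 106  95  97 126 147 144 144 145]
 [104 109 113 109 108 108 110 107 106 116 136 148 143 144 142]
 [108 112 109 108 106 111 109 109 106 114 138 146 143 144 145]
 [111 110 109 108 110 110 109 105 107 114 139 146 146 144 144]]
```

The top image shows the button sticking out of the tube's left side (a dark nub about 8 mm by 5 mm). The lid tab has not moved and the ring has shifted down the bar as expected.

```bash
python3 -c "
from station import manip
print(manip.sign_off())"
```

```text
the job is handed in; nothing more can be done
None
```

The magnifier is set up and handed in at about 21 s of the 64 s: the lid rests on its stop, the tube is locked with the button out through its hole, and the hand is clear. The hand-in returned no verdict. I viewed 12 pictures, two over the limit of 10.

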